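Find the release notch in the chuck rim and press the catch

ROBOT

A 6-joint arm with a two-finger parallel gripper is mounted at the origin on the work surface. World frame = base frame: x ahead of the robot, y to its left, z up, the work surface at z = 0. Lengths are in m, angles in degrees, forces in N, time in s.
With the tool pointing down it reaches from about 0.325 to 0.85 m from the base axis. Payload 15.5 kg.
Tool frame: the origin (TCP) lies midway between the tips of the shut fingers; the grasp point (between the pads) lies 19 mm behind it; y points along the fingers, x is the direction in which the jaws open and shut, and the axes are right-handed (so a half turn about y gives the same grasp; the last joint's range is limited). The gripper opens to 91 mm and grips with 3 to 60 N. Pads are 32 mm wide; open, the fingers measure 118 mm over their backs; the gripper's body (76 mm by 178 mm) begins 60 mm behind the grasp point.
Start: joints at [-71.476, 28.281, 77.091, -0, 74.628, -5.472], TCP at [0.254, -0.571, 0.214] pointing down, gripper open.
Joint ranges: [-166.48, 166.48], [-47.26, 123.95], [12.59, 153.08], [-70.14, 250.14], [6.76, 159.57], [-176.63, 176.63]. Speed limits (degrees/s): [108.29, 108.29, 147.25, 172.46, 172.46, 172.46].

INTERFACE

Orientations are given as a 3x3 rotation matrix whose columns are the frame's x, y, z axes.
In Python, from bench import ctrl gives the robot as it stands. The module is installed in compiled form; this text tells all that it offers. Calls block until the motion is done:
- ctrl.goto(position, orientation): joint-space move of the TCP to a pose.
- ctrl.move_l(position, vel=0.15, ori=None, contact_N=None): straight line of the TCP; ori=None keeps the orientation; vel is the mean speed in m/s. With contact_N (N) it stops when the force on the tool has changed by that much, and returns True; else False.
- ctrl.movej(angles): joint-space move.
- ctrl.command_gripper(opening): opening from 0.0 (shut) to 1.0 (fully open); the grip force is fixed at half the most; returns when the fingers have stopped.
- ctrl.sleep(seconds).
- ctrl.ik(position, orientation): joint angles nearest the present ones, or None.
- ctrl.read_camera(name): name is "scene" or "side" or "wrist"; returns the picture (384x512x3 uint8, blue, green, red); there is no depth.
- ctrl.camera_params(name): a dict with "fx", "fy", "cx", "cy" (pixels), "D" ([k1, k2, p1, p2, k3] as OpenCV has them; the pictures are not rectified), "pose" (4x4, takes a point from camera to world coordinates); the wrist camera has in their place "T_tool_cam" (4x4, takes a point from camera to tool coordinates, whose origin is the TCP and whose axes are the tool frame's). Camera axes: x right, y up, looking along -z (the intrinsics and any distortion apply to the point x, -y, -z); pixel columns grow to the right and rows downward; lengths in m; the calibration is good to about 2 mm. A picture is of the moment at which its call begins: read the wrist's pose just before it. camera_params takes no time and is no camera call.
A pose or a line that the arm cannot do raises ctrl.MotionError and nothing moves.
- ctrl.sign_off(): hands the job in, once; it reports no verdict.
Readings, each from a call of its own:
- ctrl.current_t(): time.
- ctrl.current_q(): joint angles.
- ctrl.current_dq(): joint speeds.
- ctrl.current_effort(): joint torques, N m.
- ctrl.current_tool_pos(): TCP position.
- ctrl.current_eef_rot(): TCP orientation.
- ctrl.current_contact_force(): force on the tool from outside, world axes, zero at the start.
- ctrl.current_wrist_torque(): the same for the moment, N m.
- ctrl.current_grip_width(): opening from 0.0 (shut) to 1.0 (fully open).
Only numpy, scipy, OpenCV 4.12 (cv2) and the standard library are available. Lean on these libraries where they do the work, as an engineer would, in place of code of your own. Each camera call takes 0.05 s, during which the arm holds its last target. There are 200 camera calls.

TASK

The plaster medal model is clamped in the round chuck and has to be freed. Lay a fingertip on top of the chuck's raised rim beside the small stud on its left and run it round the rim's near side (the side towards the robot) until it finds the notch; then press the catch inside the notch fully down, so that the jaws let go, and move clear. Only touch: leave the model and everything else on the bench lying where it is.

Things in the scene. Friction and masses are not known exactly. Their poses are not given: they have to be found in the camera images.
- chuck: Round chuck fixed to the bench: dark steel base disc (290 mm diameter, 12 mm thick), on it an aluminium ring plate (top 20 mm above the bench) with a raised rim; it does not turn. Origin: centre of the base's underside, on the bench. +y points to the stud (left seen from the robot), -x to the near side, z up. Three steel jaws inside the rim reach 36 mm above the bench and 95 mm from the centre.
- rim (a point): Centre of the circle of the rim's top. The rim is a rigid aluminium wall, radius 106 to 124 mm, its flat top 45 mm above the bench, whole but for one notch, a 50 mm gap right through it. Along the rim the notch's middle lies anywhere from 30 degrees on the stud's side of point nearside to 65 degrees beyond it; its place differs each time and no pose given tells it.
- nearside (a point): Point on top of the rim's circle (115 mm from the centre) at the chuck's near side, 90 degrees round from the stud; only a reference point, the notch may or may not be there.
- stud (a point): Top of the small steel stud, 10 mm diameter, 28 mm above the bench, just outside the rim, 137 mm from the chuck's centre, on its left seen from the robot. The rim is always whole within 45 degrees of the stud.
- catch (a joint): The catch in the notch: an aluminium block 45 mm along the rim and 22 mm across, filling the notch's length, its top 33 mm above the bench (12 mm below the rim's top) when up. Its value is how far it is pressed straight down, 0 (up, the jaws clamp) to 0.008 m (fully down, the jaws stand 5 mm back). It resists with about 5 N of friction, has no spring, and stays where it is left.
- model: White plaster medal model, a disc of 132 mm diameter and about 26 mm thick with a low raised relief, lying loose in the middle of the chuck between the jaws, top about 46 mm above the bench. Origin: centre of its underside, 20 mm above the bench.
- burin: Graver with a wooden handle, about 117 mm long, 18 mm high, lying loose along its x axis; origin underneath, near the front of the handle. Bystander.
- brush: Flat brush with a wooden handle, about 200 mm long, lying loose along its x axis. Bystander.
- jar: White plastic jar, 56 mm diameter, 70 mm high; origin under its centre. Bystander.
- dish: Grey plastic bowl, 90 mm diameter, 35 mm high; origin under its centre. Bystander.
- blank: Small plaster disc, 72 mm diameter, 14 mm thick; origin under its centre. Bystander.
- stamp: Turned wooden hand stamp, 32 mm diameter, 70 mm high, standing; origin under its centre. Bystander.
- stone: Grey sharpening stone, 100 x 35 x 22 mm; origin under its centre. Bystander.
Things that resemble listed ones, but are neither listed nor needed, are in the scene too. What is shaped like the model but blue or turquoise is not meant.

How it is judged (in metres and radians):
On the way, in this order (a step that is already met when the one before it is completed fails the run):
1. a fingertip rests on the rim beside the stud, the catch still up (contact force between the fingers and chuck above 0.4 N and horizontal distance between the grasp point and chuck between 0.085 and 0.145 m and value of joint catch below 0.002 m and x of the grasp point in the frame of chuck between -0.035 and 0.05 m and y of the grasp point in the frame of chuck above 0.07 m), for 0.05 s.
2. a fingertip touches the rim farther round towards the near side, the catch still up (contact force between the fingers and chuck above 0.4 N and horizontal distance between the grasp point and chuck between 0.085 and 0.145 m and value of joint catch below 0.002 m and x of the grasp point in the frame of chuck below -0.048 m and y of the grasp point in the frame of chuck above 0.065 m), for 0.05 s.
3. a fingertip presses the catch in the notch fully down (contact force between the fingers and chuck above 0.4 N and value of joint catch above 0.0065 m and horizontal distance between the grasp point and chuck between 0.085 and 0.145 m), for 0.05 s.
At the end, for the whole second after the job is handed in: The catch is down by at least 6.5 of its 8 mm, the model lies still within 8 mm of where it was, the bystanders are within 20 mm of where they were (value of joint catch above 0.0065 m and distance of model from where it was at the start of the episode below 0.008 m and linear speed of model below 0.02 m/s and distance of each of burin, brush, jar, dish, blank, stamp, stone from where it was at the start of the episode below 0.02 m); the robot touches nothing.
It fails at once if the plaster model is shifted or lifted by more than 8 mm (distance of model from where it was at the start of the episode above 0.008 m).
It fails at once if a bystander is shifted or lifted by more than 20 mm (distance of any of burin, brush, jar, dish, blank, stamp, stone from where it was at the start of the episode above 0.02 m).
It also fails if it takes over 67 s, if anything falls off the work surface, if the arm or the gripper's body presses on something with over 40 N, if the wrist force passes 120 N, or if a joint passes its speed limit or range.

## Working session

There is one attempt and no reset: what is moved stays moved. The work goes in short steps, each a Python script; the robot and the scene stay as the last script left them, time stands still between calls to the robot, and variables do not carry over. Pictures are saved under pics/ and viewed, about 8 in all and at most 12, crops included, and the job is handed in when it is done.

```bash
mkdir -p pics; python3 - <<'E'
from bench import ctrl
import cv2,numpy as np
for n in ("scene","side"):
    cv2.imwrite(f"pics/{n}0.png",ctrl.read_camera(n))
    p=ctrl.camera_params(n); print(n,{k:np.round(v,3).tolist() for k,v in p.items()})
print(np.round(ctrl.camera_params("wrist")["T_tool_cam"],3).tolist(), ctrl.current_t(), np.round(ctrl.current_eef_rot(),3).tolist())
E
```

```text
scene {'fx': 492.59, 'fy': 492.59, 'cx': 258.683, 'cy': 186.985, 'D': [-0.035, 0.0, 0.0, 0.0, 0.0], 'pose': [[0.526, -0.509, 0.681, 1.424], [0.851, 0.323, -0.415, -0.519], [-0.009, 0.798, 0.603, 0.828], [0.0, 0.0, 0.0, 1.0]]}
side {'fx': 479.612, 'fy': 479.612, 'cx': 256.623, 'cy': 186.117, 'D': [-0.197, 0.0, 0.0, 0.0, 0.0], 'pose': [[-0.914, 0.264, -0.307, 0.204], [-0.405, -0.615, 0.677, 0.797], [-0.01, 0.743, 0.669, 0.834], [0.0, 0.0, 0.0, 1.0]]}
[[1.0, 0.001, -0.001, -0.001], [-0.001, 0.272, -0.962, -0.17], [-0.0, 0.962, 0.272, 0.076], [0.0, 0.0, 0.0, 1.0]] 0.1 [[0.407, -0.0, 0.914], [-0.914, 0.001, 0.407], [-0.001, -1.0, 0.0]]
```

View pics/scene0.png

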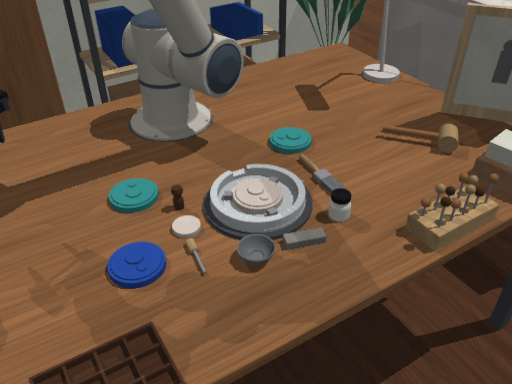

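View pics/side0.png

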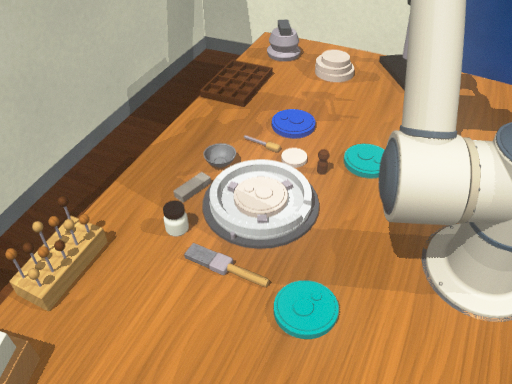

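The scene view shows the chuck around px (258,197), and the side view shows it around (261,200). I'll make a top-down ortho-warp of both at rim height to get the centre, stud and notch.

```bash
cat > h.py <<'E'
import cv2,numpy as np
from bench import ctrl
def proj(n,P,T=None):
    p=ctrl.camera_params(n); M=np.linalg.inv(p["pose"] if T is None else T)
    F=np.diag([1.,-1,-1]); R=F@M[:3,:3]; t=F@M[:3,3]
    K=np.array([[p["fx"],0,p["cx"]],[0,p["fy"],p["cy"]],[0,0,1.]])
    return cv2.projectPoints(np.asarray(P,float).reshape(-1,1,3),cv2.Rodrigues(R)[0],t,K,np.array(p["D"],float))[0].reshape(-1,2)
def ray(n,uv,z,T=None):
    p=ctrl.camera_params(n); T=np.array(p["pose"] if T is None else T)
    K=np.array([[p["fx"],0,p["cx"]],[0,p["fy"],p["cy"]],[0,0,1.]])
    u=cv2.undistortPoints(np.array([[uv]],float),K,np.array(p["D"],float))[0,0]
    d=T[:3,:3]@[u[0],-u[1],-1]; return T[:3,3]+d*(z-T[2,3])/d[2]
def ortho(n,img,c,z,half=.17,N=400,T=None):
    # up = +x world, left = +y world
    a=half-(np.arange(N)+.5)*2*half/N
    X,Y=np.meshgrid(c[0]+a,c[1]+a,indexing="ij")
    m=proj(n,np.stack([X,Y,np.full_like(X,z)],-1),T).astype(np.float32).reshape(N,N,2)
    return cv2.remap(img,m,None,cv2.INTER_LINEAR)
E
python3 - <<'E'
from h import *
a=ray("scene",(258,197),.045);b=ray("side",(261,200),.045);print(a,b)
c=(a+b)/2
ims=[]
for n in("scene","side"):
    o=ortho(n,cv2.imread(f"pics/{n}0.png"),c,.045)
    for r in(.106,.124): cv2.circle(o,(200,200),int(r/.34*400),(0,0,255),1)
    ims.append(o)
cv2.imwrite("pics/o1.png",np.hstack(ims))
E
```

```text
[ 0.57488506 -0.00429273  0.045     ] [0.53618539 0.03992663 0.045     ]
```

View pics/o1.png

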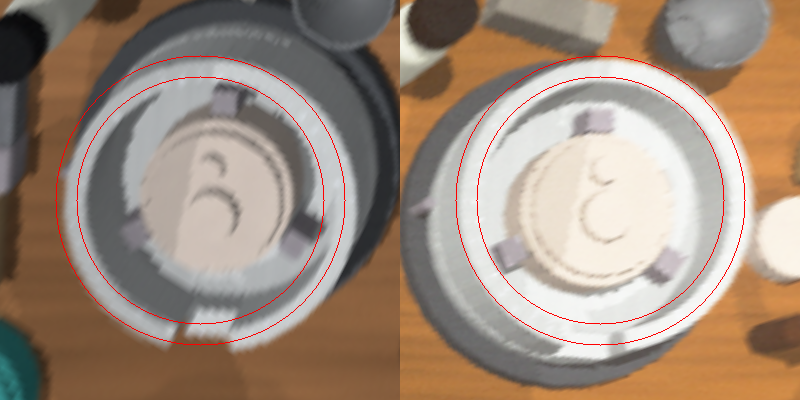

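The rim centre is about (206,204) in the left panel, with the notch at (208,325) on the near side. In the right panel the stud is at (422,207). Next is one closer look from the wrist camera, plus the stud estimate.

```bash
python3 - <<'E'
from h import *
# stud from side: ortho px (22,207) at z=.045
c=np.array([.5555,.0178]); w=lambda p:np.array([c[0]+.17-(p[1]+.5)*.34/400,c[1]+.17-(p[0]+.5)*.34/400,.045])
uv=proj("side",[w((22,207))])[0]; print("stud side px",uv,"world",ray("side",uv,.027))
print("rim c",w((207,204)),"notch mid",w((208,325)))
R=np.array([[0,0,1],[-1,0,0],[0,-1,0.]])
ctrl.goto([.62,.02,.30],R)
T=np.eye(4);T[:3,:3]=ctrl.current_eef_rot();T[:3,3]=ctrl.current_tool_pos()
T=T@ctrl.camera_params("wrist")["T_tool_cam"]
im=ctrl.read_camera("wrist");cv2.imwrite("pics/w1.png",im);np.save("T1.npy",T);print(ctrl.current_t())
o=ortho("wrist",im,w((207,204)),.045,T=T)
cv2.imwrite("pics/w1o.png",np.hstack([cv2.resize(im,(400,300)),o[:300]]) if 0 else o)
E
```

```text
stud side px [232.46878038 235.25900343] world [0.55698878 0.15434424 0.027     ]
rim c [0.551675 0.011425 0.045   ] notch mid [0.448825 0.010575 0.045   ]
2.6333
```

View pics/w1o.png

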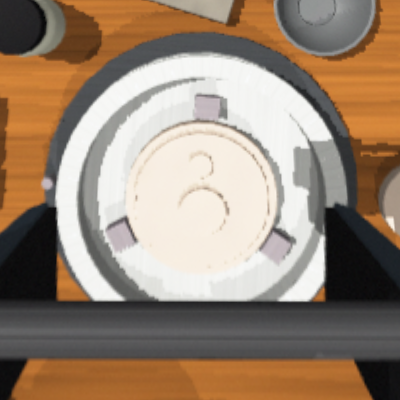

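The rim centre matches at about (0.552,0.012), and the stud at px (46,184) suggests a yaw of about -5°. The gripper bar hides the near side, so I'll move back 0.11 m and look again.

```bash
python3 - <<'E'
from h import *
ctrl.move_l([.50,.015,.30],vel=.2)
T=np.eye(4);T[:3,:3]=ctrl.current_eef_rot();T[:3,3]=ctrl.current_tool_pos()
T=T@ctrl.camera_params("wrist")["T_tool_cam"]
im=ctrl.read_camera("wrist");cv2.imwrite("pics/w2.png",im);np.save("T2.npy",T);print(ctrl.current_t())
o=ortho("wrist",im,[.5517,.0114],.045,T=T,half=.16,N=640)
for r in(.106,.124): cv2.circle(o,(320,320),int(r*2000),(0,0,255),1)
cv2.imwrite("pics/w2o.png",o[60:])
ctrl.command_gripper(0.0); print(ctrl.current_t(),ctrl.current_contact_force())
E
```

```text
3.4333
4.8 [ 0.71693039 -0.47823326  1.02769476]
```

View pics/w2o.png

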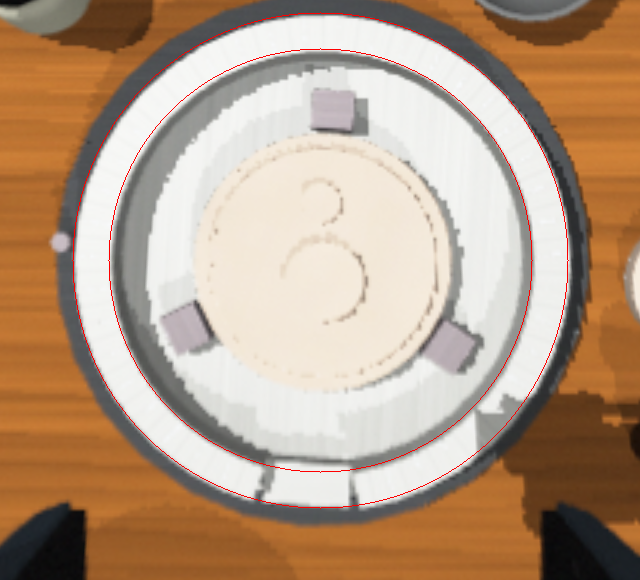

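The fit is good: the rim coincides with the red circles at centre (0.5517,0.0114). The stud is at (60,242), giving a yaw of about -4.5°. The notch edges at about (264,483) and (352,488) put its middle 3° to the left of world -x. Now I'll touch down beside the stud.

```bash
cat >> h.py <<'E'
C=np.array([.5517,.0114])
def P(phi,z):
    a=np.radians(phi); return [C[0]-.115*np.cos(a),C[1]+.115*np.sin(a),z]
def fc(phi): # grasp xy in chuck frame, yaw -4.5
    p=np.array(ctrl.current_tool_pos())[:2]-C; y=np.radians(-4.5); return np.round([np.cos(y)*p[0]+np.sin(y)*p[1],-np.sin(y)*p[0]+np.cos(y)*p[1]],4)
E
python3 - <<'E'
from h import *
ctrl.move_l(P(94,.12),vel=.2); ctrl.move_l(P(94,.055),vel=.1); ctrl.sleep(.2)
f0=np.array(ctrl.current_contact_force()); np.save("f0.npy",f0)
hit=ctrl.move_l(P(94,.040),vel=.015,contact_N=3); ctrl.sleep(.15)
p=np.array(ctrl.current_tool_pos()); print(hit,p,f0,np.array(ctrl.current_contact_force())-f0,fc(94),ctrl.current_t())
z=p[2]
for dz in(-.0003,-.0006):
    ctrl.move_l([p[0],p[1],z+dz],vel=.02); ctrl.sleep(.1); print(dz,ctrl.current_tool_pos()[2],ctrl.current_contact_force()[2]-f0[2],ctrl.current_t())
E
```

```text
True [0.55967769 0.12611788 0.04526098] [-0.54530712  0.12313555  0.72730244] [-0.07306437  0.19305573  8.80884358] [-0.001  0.115] 7.875
-0.0003 0.04526136332294452 10.467580310522878 8.225
-0.0006 0.04522042543234169 15.201452152375099 8.575
```

Contact is at z=0.0453, which is the rim top, in front of the stud. Now I'll slide round with light force control until the force vanishes.

```bash
python3 - <<'E'
from h import *
f0=np.load("f0.npy"); zc=.0448; phi=94; low=0; log=[]
while phi>-8:
    phi-=3 if phi>22 else 1.5
    ctrl.move_l(P(phi,zc),vel=.06)
    f=np.array(ctrl.current_contact_force())-f0
    p=ctrl.current_tool_pos()
    log.append((phi,round(1e3*zc,2),round(1e3*p[2],2),*np.round(f,1),round(ctrl.current_t(),1)))
    if abs(f[2])>30 or np.hypot(*f[:2])>15: print("abort");break
    if phi<70 and f[2]<.8 :
        low+=1
        if low==2: break
    else: low=0
    zc=np.clip(zc-np.clip((5-f[2])*3e-5,-2e-4,1e-4),.0436,.0462)
for l in log: print(*l)
print(fc(0),ctrl.current_tool_pos())
E
```

```text
91 44.8 45.25 -0.6 -0.5 11.6 8.8
88 45.0 45.27 -0.5 -0.6 8.7 9.1
85 45.11 45.26 -0.0 -0.2 7.5 9.3
82 45.19 45.27 -0.1 -0.5 7.0 9.6
79 45.25 45.25 -0.6 -0.3 6.5 9.8
76 45.29 45.25 -1.3 -1.0 7.2 10.1
73 45.36 45.27 -3.2 -1.5 7.3 10.3
70 45.43 45.31 -3.5 -1.1 4.8 10.6
67 45.42 45.31 -0.0 -0.1 -0.4 10.8
64 45.32 45.27 -1.0 -1.6 1.7 11.1
61 45.22 45.27 -0.8 -3.1 5.0 11.3
58 45.22 45.24 -2.0 -3.5 5.9 11.6
55 45.25 45.25 -1.6 -3.4 5.6 11.8
52 45.27 45.25 -1.0 -3.7 5.2 12.1
49 45.27 45.23 -1.1 -4.2 5.3 12.3
46 45.28 45.25 0.1 -3.1 4.8 12.6
43 45.28 45.26 -1.2 -2.6 3.9 12.8
40 45.25 45.25 -0.4 -3.6 5.3 13.1
37 45.26 45.24 -0.7 -3.2 5.2 13.3
34 45.26 45.26 -0.1 -2.9 4.2 13.6
31 45.24 45.22 0.1 -4.7 5.4 13.8
28 45.25 45.23 0.2 -3.8 4.5 14.1
25 45.24 45.25 0.6 -3.2 5.6 14.3
22 45.25 45.24 -0.3 -4.5 4.5 14.6
20.5 45.24 45.24 -0.4 -3.4 5.4 14.8
19.0 45.25 45.25 0.0 -4.1 5.4 15.1
17.5 45.26 45.24 0.4 -3.9 2.8 15.3
16.0 45.2 45.22 1.5 -1.4 4.9 15.6
14.5 45.19 45.2 1.3 -1.8 4.5 15.8
13.0 45.18 45.16 0.7 -1.3 3.4 16.1
11.5 45.13 45.02 0.2 -1.2 0.2 16.3
10.0 45.03 44.97 1.0 -0.5 -1.4 16.6
[-0.1146  0.0109] [0.43826319 0.03123745 0.04497143]
```

The force vanished at φ≈11°, with the seen left edge at 14–15°, so the tip is over the notch. I'll centre on the seen middle at about 3.5°, then feel down.

```bash
python3 - <<'E'
from h import *
f0=np.load("f0.npy")
F=lambda:np.round(np.array(ctrl.current_contact_force())-f0,1)
ctrl.move_l(P(3.5,.0462),vel=.05); ctrl.sleep(.2); print(F())
hit=ctrl.move_l(P(3.5,.030),vel=.02,contact_N=3); print(hit,ctrl.current_tool_pos(),F(),ctrl.current_t())
E
```

```text
[ 1.  -0.1  0.2]
True [0.43671264 0.01844494 0.03210825] [ 0.7 -0.5 -1.8] 17.8417
```

The tip met the catch at z≈0.032–0.033, as expected. Now I'll press down to the stop.

```bash
python3 - <<'E'
from h import *
f0=np.load("f0.npy")
F=lambda:np.round(np.array(ctrl.current_contact_force())-f0,1)
for z in np.arange(.0310,.0236,-.0006):
    ctrl.move_l(P(3.5,z),vel=.02); p=ctrl.current_tool_pos(); f=F(); print(round(z*1e3,1),round(p[2]*1e3,2),f,round(ctrl.current_t(),1))
    if f[2]>22: break
ctrl.sleep(.4); print(ctrl.current_tool_pos(),F())
E
```

```text
31.0 30.85 [ 1.7 -0.1 -0.2] 18.1
30.4 30.39 [ 0.1  0.5 -0. ] 18.3
29.8 29.8 [0.4 0.1 1.2] 18.6
29.2 29.16 [-0.4 -0.2  1.3] 18.8
28.6 28.56 [-0.1 -0.1  1. ] 19.1
28.0 27.95 [-0.2 -0.5  1.4] 19.3
27.4 27.37 [-0.2  0.6  1.2] 19.6
26.8 26.76 [-0.1 -0.4  0.4] 19.8
26.2 26.15 [-0.4 -0.8  0.5] 20.1
25.6 25.55 [-0.2 -0.4  0.8] 20.3
25.0 25.1 [-0.8  0.2  7.6] 20.6
24.4 24.86 [-3.8 -0.8 20.7] 20.8
23.8 24.66 [-5.3  0.6 33.8] 21.1
[0.43691262 0.0184257  0.0246495 ] [-5.5  0.4 35.3]
```

The catch hit its hard stop at z≈0.025, 8 mm below its start, with 35 N on it for over 0.4 s. I'll withdraw and check with a picture.

```bash
python3 - <<'E'
from h import *
ctrl.move_l(P(3.5,.06),vel=.05); ctrl.move_l([.50,.015,.30],vel=.2); ctrl.sleep(.3)
T=np.eye(4);T[:3,:3]=ctrl.current_eef_rot();T[:3,3]=ctrl.current_tool_pos()
T=T@ctrl.camera_params("wrist")["T_tool_cam"]
im=ctrl.read_camera("wrist")
k=dict(T=T,half=.16,N=640)
a=ortho("wrist",cv2.imread("pics/w2.png"),C,.045,**{**k,"T":np.load("T2.npy")})
b=ortho("wrist",im,C,.045,**k)
s=ctrl.read_camera("scene"); d=cv2.absdiff(s,cv2.imread("pics/scene0.png"))
top=cv2.resize(np.hstack([a[60:600],b[60:600]]),(800,338))
bot=np.hstack([cv2.resize(s,(400,262)),cv2.resize(d,(400,262))])
cv2.imwrite("pics/chk.png",np.vstack([top,bot])); print(ctrl.current_t(),np.array(ctrl.current_contact_force())-np.load("f0.npy"))
E
```

```text
24.1583 [ 0.59473975 -0.03163059  0.00198316]
```

View pics/chk.png

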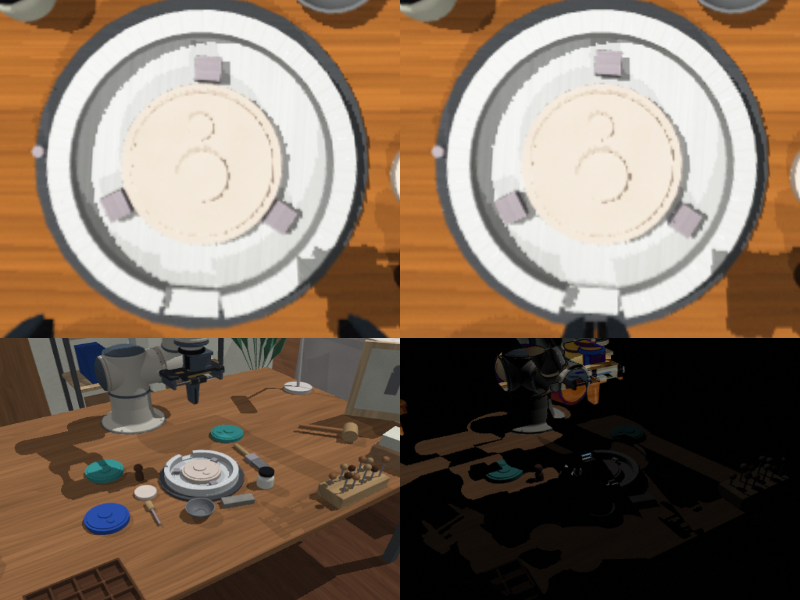

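The jaws have stepped back: the top one moved from (208,68) to (608-400,63), and gaps now show around the model. The model is where it was, and the difference image shows only the arm, its shadows and the chuck.

```bash
python3 -c "
from bench import ctrl
ctrl.sign_off(); print(ctrl.current_t())"
```

```text
the job is handed in; nothing more can be done
the job is handed in; nothing more can be done
```

The catch is pressed fully down, the jaws have let go, and I handed the job in at about 24 s of the 67 s allowed.

- **Run round the rim:** I laid the shut fingertips on the rim beside the stud, touching at z = 45.3 mm. I then slid them round the near side with a force target of about 5 N. Contact was lost for one step, about 27° past the stud, and came back at once. The force vanished at the notch, about 11° on the stud's side of world −x.
- **Pressing the catch:** I centred on the middle of the notch as seen by the wrist camera and felt the catch at about z = 32–33 mm. I pressed it to its hard stop at about 25 mm, a full 8 mm, and held it there with about 35 N before lifting clear.
- **Last checks:** The picture afterwards shows all three jaws stepped back from the model. The model and the bystanders look unmoved. The force on the tool was back to about zero.
- **Disagreement:** The scene camera placed the notch about 6 mm to the right of where the wrist camera did. I used the wrist camera's value, and touch bore it out. The edge was felt about 3° from where pictures had it, which is within the finger's clearance in the notch.

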